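Make up two screw-fixing job trays

TASK

Make up the blue tray for the oak job: push the sanding block fully home into the low bay under the tray's deck, lay the black screwdriver flat in the long slot, and stand the pale-lidded jar of brass screws inside the rim on the deck. Make up the red tray for the softwood job with the amber screwdriver in its slot and the brown-lidded jar of steel screws inside the rim on its deck. Keep the jars upright and leave the red screwdriver where it lies.

Things in the scene. Friction and masses are not known exactly. Their poses are not given: they have to be found in the camera images.
- tray_blue: Job tray, plywood, blue-painted walls, 230 (x) x 154 (y) mm, fixed. Origin: centre of underside; x runs from open front to deck, about along world +y (6 deg). Base 6 thick. Slot for a driver (grey felt): x -109..109, y 19..71, walls to z=16. Channel y -71..13, open at front, side walls to z=16; over x 9..109 a plywood deck roofs it (z 48 to 54): the bay, 42 high, back wall at x=109.
- tray_red: Job tray, the same in all sizes and axes as the blue one but with red-painted walls; also fixed, its x axis also along world +y within 6 deg at the start. On each tray's deck (top z=54 mm) a square rim, top z=62, back and sides flush with the deck, encloses the cork-covered place for a jar: inside x 23..109, y -71..13 mm, centre (66, -29).
- sanding_block: Cork sanding block in dark red paper, 110 (y) x 64 (x) x 32 mm; grasp across x. Origin: centre of underside. Starts with its y along world x within 9 deg. It enters the bay flat, lengthwise, from the tray's front (centre line y=-29); home against the back wall its centre is at tray x=54 and 10 mm shows before the deck. A jar on the deck takes the gripper's room for this push. 0.06 to 0.13 kg.
- driver_black: Screwdriver, black fluted handle, 183 mm long, lying on the bench. Origin: mid-length, underside. Its y axis runs from steel tip to handle end: handle y=-5..92, 29 wide, 28 high; shank 6 thick, its axis 14 up. Starts with the handle pointing away from the robot (world +x) within 7 deg. 0.06 to 0.13 kg. Slot centre line in a tray: y=45 mm; it lies on the base at z=6.
- driver_amber: Screwdriver, amber (yellow) fluted handle, 198 mm long, lying on the bench. Origin: mid-length, underside. Its y axis runs from steel tip to handle end: handle y=3..99, 29 wide, 28 high; shank 6 thick, its axis 14 up. Starts with the handle pointing away from the robot (world +x) within 7 deg. 0.06 to 0.13 kg. Slot centre line in a tray: y=45 mm; it lies on the base at z=6.
- jar_pale_lid: Glass jar of brass screws with a pale grey lid: body 62 mm diameter to z=85, 91 high, lid 56 diameter. Origin: centre of underside; stands on the bench, any yaw. 0.27 to 0.53 kg.
- jar_brown_lid: Glass jar of steel screws with a dark brown lid: body 62 mm diameter to z=85, 91 high, lid 56 diameter. Origin: centre of underside; stands on the bench, any yaw. 0.27 to 0.53 kg.
- driver_red: Screwdriver with a red handle, 228 mm long, 28 high, lying among the stock like the others (handle away from the robot); not part of the job, to be left where it lies. Origin: mid-length, underside.

How it is judged (in metres and radians):
At the end, for the whole second after the job is handed in: Blue tray: sanding block flat under the deck within 9 mm of the back wall, black screwdriver flat in the slot, pale-lidded jar upright inside the rim on the deck. Red tray: amber screwdriver flat in the slot, brown-lidded jar upright inside the rim (15 mm). All released and at rest (x of jar_pale_lid in the frame of tray_blue between 0.05 and 0.082 m and y of jar_pale_lid in the frame of tray_blue between -0.044 and -0.014 m and z of jar_pale_lid in the frame of tray_blue between 0.049 and 0.06 m and linear speed of each of jar_pale_lid, driver_black, sanding_block, jar_brown_lid, driver_amber below 0.02 m/s and angular speed of each of jar_pale_lid, driver_black, sanding_block, jar_brown_lid, driver_amber below 0.2 rad/s and angle between each of jar_pale_lid, jar_brown_lid's own z axis and vertical below 0.1 rad and x of driver_black in the frame of tray_blue between -0.022 and 0.022 m and y of driver_black in the frame of tray_blue between 0.029 and 0.061 m and z of driver_black in the frame of tray_blue between 0.002 and 0.013 m and angle between the y axis of driver_black and the x axis of tray_blue, either way round below 0.3 rad and angle between driver_black's own y axis and vertical between 1.47 and 1.67 rad and x of sanding_block in the frame of tray_blue between 0.045 and 0.06 m and y of sanding_block in the frame of tray_blue between -0.043 and -0.015 m and z of sanding_block in the frame of tray_blue between 0.002 and 0.012 m and x of jar_brown_lid in the frame of tray_red between 0.05 and 0.082 m and y of jar_brown_lid in the frame of tray_red between -0.044 and -0.014 m and z of jar_brown_lid in the frame of tray_red between 0.049 and 0.06 m and x of driver_amber in the frame of tray_red between -0.022 and 0.022 m and y of driver_amber in the frame of tray_red between 0.029 and 0.061 m and z of driver_amber in the frame of tray_red between 0.002 and 0.013 m and angle between the y axis of driver_amber and the x axis of tray_red, either way round below 0.3 rad and angle between driver_amber's own y axis and vertical between 1.47 and 1.67 rad); the robot touches nothing.
It fails at once if A jar is tipped by more than 35 degrees (angle between any of jar_pale_lid, jar_brown_lid's own z axis and vertical above 0.61 rad).
It fails at once if The red screwdriver has been moved more than 30 mm from where it lay (distance of driver_red from where it was at the start of the episode above 0.03 m).
It also fails if it takes over 138 s, if anything falls off the work surface, if the arm or the gripper's body presses on something with over 40 N, if the wrist force passes 120 N, or if a joint passes its speed limit or range.

ROBOT

A 6-joint arm with a two-finger parallel gripper is mounted at the origin on the work surface; the furniture and walls round the work are solid. World frame = base frame: x ahead of the robot, y to its left, z up, the work surface at z = 0. Lengths are in m, angles in degrees, forces in N, time in s.
With the tool pointing down it reaches from about 0.25 to 0.775 m from the base axis. Payload 8.9 kg.
Tool frame: the origin (TCP) lies at the very end of the fingers, on their centre line; the grasp point (between the pads) lies 19 mm behind it; z points along the fingers, y is the line along which they close (so a half turn about z gives the same grasp; the last joint's range is limited). The gripper opens to 85 mm and grips with 20 to 120 N. Pads are 22 mm wide; open, the fingers measure 114 mm over their backs; the gripper's body (76 mm by 85 mm) begins 54 mm behind the grasp point. The pads swing forward as they close: fully open they stand 13 mm farther back than shut.
Start: joints at [62.321, 16.656, -8.789, 64.555, 0, 82.019], TCP at [0.177, 0.494, 0.231] pointing down, gripper open.
Joint ranges: [-144.48, 144.48], [-52.06, 99.96], [-74.48, 78.29], [-112.23, 115.85], [-86.99, 84.42], [-180, 180]. Speed limits (degrees/s): [127.2, 127.2, 159.86, 180, 180, 180].

INTERFACE

Orientations are given as a 3x3 rotation matrix whose columns are the frame's x, y, z axes.
In Python, from plant import ctrl gives the robot as it stands.
- The arm moves only by the tool move_arm, never from a script. Its argument "steps" is a list that holds one entry, the list of rows, each a list of 6 numbers: the shift along the world's x, y, z in mm, then the turn, a rotation vector about the world's x, y, z in degrees. In form: [[[tx, ty, tz, rx, ry, rz], ...]]. A call has 1 to 20 rows; each row shifts and turns the commanded pose from where the row before left it; what a row does not reach is not made up. A row lasts 1/12 s, in which the tool goes at most 41.7 mm and 7.16 degrees, less where a joint would pass 70% of its speed; a pose out of reach is approached as far as the arm can. A call with a gripper value outside its range is refused whole. "fingers" is the opening, from 0 (shut) to 1 (fully open), set as the call begins (left out, the last holds). The fingers move at their own pace and stop on an object; the grip force is fixed at half the most. Time passes only in rows, so rows that do not move let the fingers close. It gives the time, the measured TCP pose, the force, the opening and the grip force at its end, in the units of the state.
- ctrl.get_state(): the state, without advancing time (a new reading comes with each control period).
- ctrl.read_camera(name): name is "scene" or "top" or "wrist"; returns a dict with "frame" (420x560x3 uint8, red, green, blue), "vfov" (degrees; the focal length in pixels is half the picture's height over the tangent of half this angle, whatever the lens; pixels are square), "cx", "cy" (the principal point, pixels), "R" (3x3) and "t" (3): a world point X has camera coordinates R X + t. Camera axes: x right, y down, z forward; pixel columns grow to the right and rows downward; lengths in m; the calibration is good to about 2 mm. The wrist camera is an equidistant fisheye: a pixel r from the principal point sees the ray r / f radians off the axis. A picture is of the moment at which its call begins. There is no depth.
- ctrl.hand_in(): hands the job in; it is judged then, once.
The state is a dict: "time": time; "qpos": joint angles; "dq": joint speeds; "joint_torque": joint torques, N m; "tcp_pos": TCP position; "orientation": TCP orientation; "force": force on the tool from outside, world axes, zero at the start; "moment": the same for the moment, N m; "grip_width": finger opening in m; "grip_force": force on a finger pad.
Only numpy, scipy, OpenCV 4.12 (cv2) and the standard library are available. Lean on these libraries where they do the work, as an engineer would, in place of code of your own. Each camera call takes 0.05 s, during which the arm holds its last target. There are 200 camera calls.

## Working session

There is one attempt and no reset: what is moved stays moved. The work goes in short steps, Python scripts to look and compute and a tool call to move; the robot and the scene stay as the last step left them, time stands still between calls to the robot, and variables do not carry over. Pictures are saved under pics/ and viewed, at most 14 in all, crops included, and the job is handed in when it is done.

Besides the shell and the picture viewer there is one more tool, called as name(argument=value, ...) on one line, values as JSON. move_arm: Moves the arm, as the interface text tells. Its arguments: {"type":"object","properties":{"steps":{"type":"array"},"fingers":{"type":"number"}},"required":["steps"]}

```bash
mkdir -p pics; cat > h.py <<'E'
import numpy as np, cv2
from plant import ctrl
def shot(name,fn=None):
    c=ctrl.read_camera(name); 
    if fn: cv2.imwrite('pics/'+fn,cv2.cvtColor(c['frame'],cv2.COLOR_RGB2BGR))
    return c
def ray(c,u,v,z):
    h=c['frame'].shape[0]; f=h/2/np.tan(np.radians(c['vfov']/2))
    R=np.array(c['R']);t=np.array(c['t'])
    d=R.T@np.array([(u-c['cx'])/f,(v-c['cy'])/f,1]); o=-R.T@t
    return o+d*(z-o[2])/d[2]
def proj(c,X):
    h=c['frame'].shape[0]; f=h/2/np.tan(np.radians(c['vfov']/2))
    p=np.array(c['R'])@np.array(X)+np.array(c['t']); return np.array([c['cx']+f*p[0]/p[2],c['cy']+f*p[1]/p[2]])
E
python3 - <<'E'
from h import *
for n in('top','scene'):
    c=shot(n,n+'0.png'); R=np.array(c['R']);print(n,c['vfov'],-R.T@np.array(c['t']),R[2])
print(ctrl.get_state())
E
```

```text
top 56.94194439318513 [ 0.44075668 -0.01965012  0.89481026] [ 0.0733448   0.04015978 -0.99649773]
scene 46.58367774015993 [ 0.04586356 -0.68792084  0.772844  ] [ 0.42668201  0.62313238 -0.65547578]
{'time': 0.1, 'qpos': array([ 6.23201809e+01,  1.66870778e+01, -8.82516859e+00,  6.45555851e+01,
        5.76397102e-04,  8.20197727e+01]), 'dq': array([ 0.08305102, -0.06362493,  0.09311019,  0.04398477, -0.0130791 ,
        0.00608809]), 'joint_torque': array([ 1.82362655e-03, -5.37976491e+01,  3.31918073e+01,  9.35242540e-03,
       -2.08862225e-04,  2.23793558e-05]), 'tcp_pos': array([0.17677466, 0.49393423, 0.23078752]), 'orientation': array([[-9.41472896e-01,  3.37088230e-01, -5.58858264e-04],
       [ 3.37088648e-01,  9.41472333e-01, -1.04372338e-03],
       [ 1.74322729e-04, -1.17102205e-03, -9.99999299e-01]]), 'force': array([-0.75011746, -0.59943352,  0.12447121]), 'moment': array([-0.03897199, -0.00450605, -0.05809463]), 'grip_force': 0.0, 'grip_width': 0.08526189213129685}
```

View pics/top0.png

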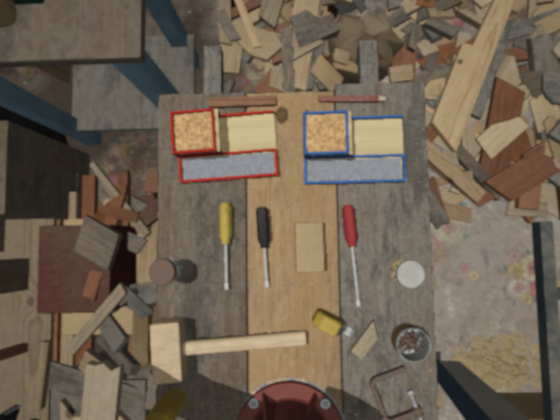

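View pics/scene0.png

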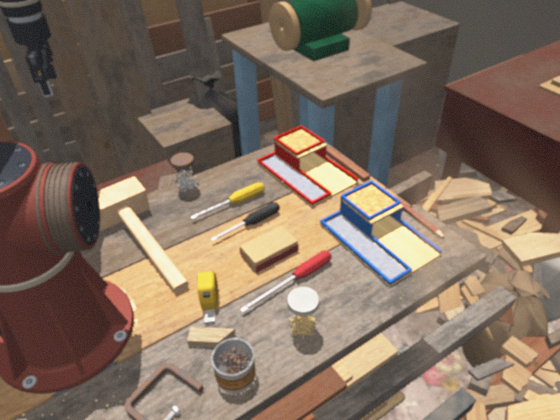

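The top view shows the red tray at px (172-278, 110-182) and the blue one at (304-405, 112-185). The amber, black and red drivers are at columns 226, 264 and 350, the block is at (310,247), and the brown and pale jars are at (163,271) and (410,273). I'll enlarge this to get exact corners.

```bash
python3 - <<'E'
from h import *
im=cv2.imread('pics/top0.png')
cv2.imwrite('pics/crop1.png',cv2.resize(im[95:295,155:420],None,fx=3,fy=3,interpolation=cv2.INTER_CUBIC))
c=ctrl.read_camera('top'); hsv=cv2.cvtColor(c['frame'],cv2.COLOR_RGB2HSV)
def m(lo,hi,box):
    k=cv2.inRange(hsv,np.array(lo),np.array(hi)); q=np.zeros_like(k); x0,y0,x1,y1=box;q[y0:y1,x0:x1]=k[y0:y1,x0:x1];return q
def comp(n,k,z):
    cs,_=cv2.findContours(k,cv2.RETR_EXTERNAL,cv2.CHAIN_APPROX_NONE)
    for q in sorted(cs,key=cv2.contourArea)[::-1][:2]:
        if cv2.contourArea(q)<20: continue
        r=cv2.minAreaRect(q); b=cv2.boxPoints(r)
        print(n,cv2.contourArea(q),np.round(r[0],1),np.round(r[1],1),round(r[2],1),[np.round(ray(c,*p,z)[:2]*1000).tolist() for p in b])
comp('blue',m((105,120,50),(125,255,255),(295,100,415,195)),.016)
comp('red',m((0,170,60),(8,255,255),(165,100,290,195))|m((172,170,60),(180,255,255),(165,100,290,195)),.016)
comp('amber',m((20,150,80),(35,255,255),(205,195,245,300)),.014)
comp('black',m((0,0,0),(180,255,55),(250,195,280,300)),.014)
comp('redd',m((0,170,60),(8,255,255),(335,195,370,300))|m((172,170,60),(180,255,255),(335,195,370,300)),.014)
E
```

```text
blue 2762.0 [354.1 146.5] [ 72.2 100.2] 88.4 [[731.0, -45.0], [732.0, -274.0], [565.0, -272.0], [563.0, -46.0]]
blue 43.0 [377.  116.6] [ 1.9 48.1] 87.6 [[717.0, -159.0], [719.0, -268.0], [714.0, -268.0], [712.0, -159.0]]
red 4342.5 [223.6 143.1] [ 72.3 103.6] 85.4 [[741.0, 269.0], [754.0, 26.0], [585.0, 15.0], [571.0, 254.0]]
red 52.5 [246.  113.3] [ 2.2 52.2] 85.2 [[730.0, 149.0], [737.0, 27.0], [732.0, 27.0], [725.0, 149.0]]
amber 62.0 [228.5 223. ] [38.  3.] 90.0 [[520.0, 133.0], [520.0, 126.0], [433.0, 127.0], [433.0, 134.0]]
black 187.0 [263.2 227.1] [38.1 10.7] 86.4 [[509.0, 65.0], [510.0, 41.0], [424.0, 36.0], [422.0, 61.0]]
```

View pics/crop1.png

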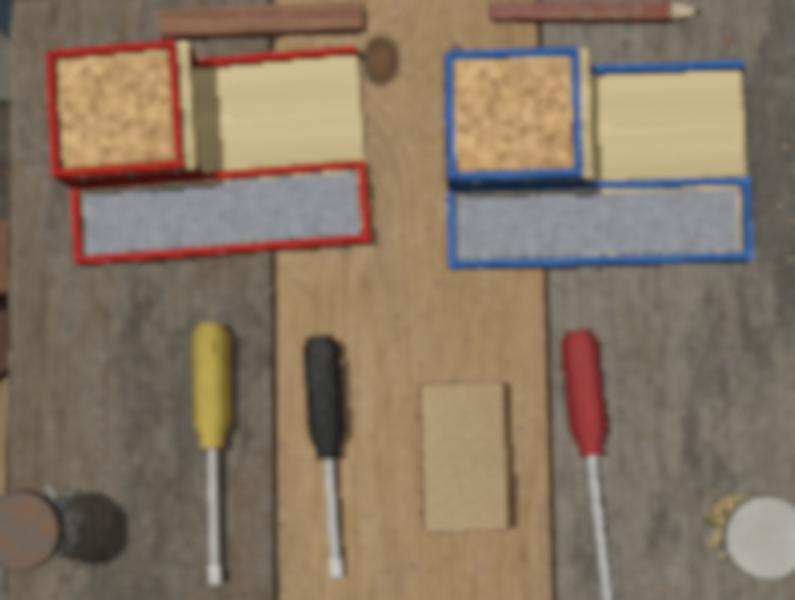

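```bash
cat > meas.py <<'E'
from h import *
from scipy.optimize import least_squares
c=shot('top'); 
def P(x,y,z): return ray(c,155+(x+.5)/3-.5,95+(y+.5)/3-.5,z)[:2]*1000
def tray(obs):
    T=np.array([o[0] for o in obs],float);W=np.array([P(*o[1]) for o in obs])
    def f(p):
        a=p[2];R=np.array([[np.cos(a),-np.sin(a)],[np.sin(a),np.cos(a)]]);return ((T@R.T+p[:2])-W).ravel()
    r=least_squares(f,[650,0,np.pi/2]);print('tray',np.round(r.x[:2],1),'yaw',round(np.degrees(r.x[2]),2),'res',np.round(r.fun.reshape(-1,2),1).tolist());return r.x
def tw(tr,x,y):
    a=tr[2];return np.round([tr[0]+x*np.cos(a)-y*np.sin(a),tr[1]+x*np.sin(a)+y*np.cos(a)],1)
red=tray([((115,-77),(48,51,.062)),((17,-77),(178,42,.062)),((17,19),(184,167,.062)),((115,19),(54,175,.062)),((-115,77),(372,241,.016)),((115,77),(79,263,.016))])
blue=tray([((115,-77),(446,49,.062)),((17,-77),(580,47,.062)),((17,19),(580,176,.062)),((115,19),(449,180,.062)),((-115,77),(752,260,.016)),((115,77),(451,267,.016))])
E
python3 - <<'E'
from meas import *
for n,t in(('red',red),('blue',blue)): print(n,'jar',tw(t,66,-29),'slot',tw(t,0,45),'blockhome',tw(t,54,-29),'start',tw(t,-60,-29))
pts={}
for n,e,t in(('amber',(210,321),(216,584)),('black',(321,337),(337,576)),('redd',(579,330),(607,620))):
    a=P(*e,.014);b=P(*t,.014);print(n,'mid',(a+b)/2,'len',np.linalg.norm(a-b),'dir',np.degrees(np.arctan2(*(a-b)[::-1])));pts[n+'e']=[*a,14];pts[n+'t']=[*b,14]
B=np.array([P(x,y,.032) for x,y in((421,383),(507,381),(510,528),(424,530))])
d=B[0]-B[3]; print('block',B.mean(0),np.linalg.norm(d),np.linalg.norm(B[0]-B[1]),'longaxis',np.degrees(np.arctan2(d[1],d[0])))
for i in range(4):pts['b%d'%i]=[*B[i],32]
for n,q in(('brown',(20,529)),('pale',(768,537))):
    w=P(*q,.091);print(n,w);pts[n]=[*w,91];pts[n+'b']=[*w,0]
for n,t in(('R',red),('B',blue)):
    for i,(x,y,z) in enumerate(((115,-77,62),(17,-77,62),(17,19,62),(115,19,62),(-115,77,16),(115,77,16))): pts[n+str(i)]=[*tw(t,x,y),z]
s=shot('scene'); im=cv2.resize(cv2.cvtColor(s['frame'],cv2.COLOR_RGB2BGR)[120:345,150:450],None,fx=2.66,fy=2.66,interpolation=cv2.INTER_CUBIC)
for k,v in pts.items():
    u=(proj(s,np.array(v)/1000)-[150,120])*2.66; cv2.drawMarker(im,tuple(int(q) for q in np.round(u)),(255,0,255),cv2.MARKER_CROSS,9,1)
cv2.imwrite('pics/ov.png',im)
E
```

```text
tray [654.9 131.6] yaw 93.21 res [[0.8, 0.4], [2.2, -0.3], [0.1, -1.4], [-1.7, 0.1], [-0.5, -1.1], [-0.9, 2.2]]
tray [ 640.8 -158.7] yaw 90.19 res [[-0.5, 0.8], [0.9, 0.1], [0.0, -2.7], [0.5, 0.9], [-0.6, -1.4], [-0.4, 2.4]]
red jar [680.1 199.1] slot [609.9 129.1] blockhome [680.8 187.2] start [687.2  73.3]
blue jar [669.6 -92.6] slot [ 595.8 -158.8] blockhome [ 669.6 -104.6] start [ 670.  -218.6]
amber mid [426.36139956 136.80712919] len 199.17858743356075 dir 1.1146343423789185
black mid [422.08928552  48.50672919] len 180.50202153345703 dir 3.2295865978850347
redd mid [ 406.12859763 -149.43926569] len 216.6893811287734 dir 3.9455867384042462
block [421.50073606 -53.80697706] 108.14471781625117 63.60248516003914 longaxis 0.21182073591434192
brown [375.62578298 258.29409722]
pale [ 365.11192241 -254.58785571]
```

View pics/ov.png

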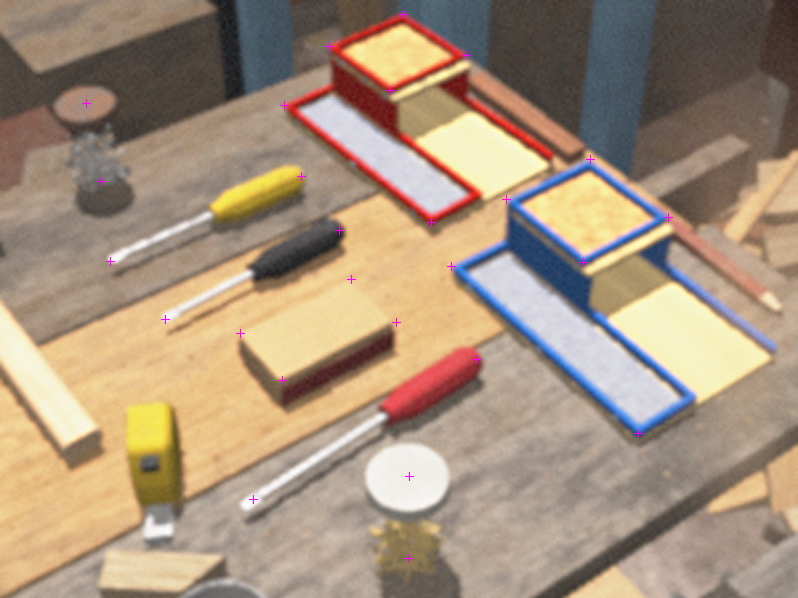

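move_arm(steps=[[[16,-32,-6,0,0,1.2],[16,-32,-6,0,0,1.2],[16,-32,-6,0,0,1.2],[16,-32,-6,0,0,1.2],[16,-32,-6,0,0,1.2],[16,-32,-6,0,0,1.2],[16,-32,-6,0,0,1.2],[16,-32,-6,0,0,1.2],[16,-32,-6,0,0,1.2],[16,-32,-6,0,0,1.2],[16,-32,-6,0,0,1.2],[16,-32,-6,0,0,1.2],[16,-32,-6,0,0,1.2],[16,-32,-6,0,0,1.2],[16,-32,-6,0,0,1.2],[16,-32,-6,0,0,1.2],[13,-35,-6,0,0,0.7],[0,0,0,0,0,0],[0,0,0,0,0,0]]], fingers=1)

```text
time: 1.83
tcp_pos: [0.4461, -0.0544, 0.1288]
orientation: [[-1.0, -0.0, -0.001], [-0.0, 1.0, 0.0], [0.001, 0.0, -1.0]]
force: [-0.5, 0.7, -0.1]
grip_width: 0.0857
grip_force: 0.0
```

move_arm(steps=[[[0,0,-30,0,0,0],[0,0,-30,0,0,0],[0,0,-30,0,0,0],[0,0,-20,0,0,0],[0,0,-12,0,0,0],[0,0,0,0,0,0],[0,0,0,0,0,0]]])

```text
time: 2.42
tcp_pos: [0.4453, -0.0518, 0.0073]
orientation: [[-1.0, -0.005, -0.001], [-0.005, 1.0, 0.001], [0.001, 0.001, -1.0]]
force: [-0.0, -0.6, -0.2]
grip_width: 0.0853
grip_force: 0.0
```

move_arm(steps=[[[0,0,0,0,0,0],[0,0,0,0,0,0],[0,0,0,0,0,0],[0,0,0,0,0,0],[0,0,0,0,0,0],[0,0,0,0,0,0],[0,0,0,0,0,0],[0,0,0,0,0,0]]], fingers=0)

```text
time: 3.08
tcp_pos: [0.4469, -0.0526, 0.0088]
orientation: [[-1.0, -0.004, 0.002], [-0.004, 1.0, -0.0], [-0.002, -0.0, -1.0]]
force: [-0.6, 2.5, 8.9]
grip_width: 0.063
grip_force: 65.1
```

move_arm(steps=[[[0,0,10,0,0,0],[0,0,30,0,0,0],[0,0,40,0,0,0],[0,0,40,0,0,0],[0,0,10,0,0,0],[0,0,0,0,0,0],[0,0,0,0,0,0],[0,0,0,0,0,0]]])

```text
time: 3.75
tcp_pos: [0.4453, -0.0525, 0.1368]
orientation: [[-1.0, -0.004, -0.001], [-0.004, 1.0, 0.0], [0.001, 0.0, -1.0]]
force: [-0.6, 0.1, -1.0]
grip_width: 0.063
grip_force: 66.6
```

```bash
python3 - <<'E'
from h import *
s=shot('scene','scene1.png'); c=shot('wrist','w1.png')
a=cv2.imread('pics/scene1.png')[100:320,150:450];b=cv2.imread('pics/w1.png')
b=cv2.resize(b,(293,220));cv2.imwrite('pics/v1.png',np.hstack([a,b]))
print(ctrl.get_state()['tcp_pos'],ctrl.get_state()['force'])
E
```

```text
[ 0.44501048 -0.05243586  0.13621459] [ 0.73813803 -0.3020532  -0.88056295]
```

View pics/v1.png

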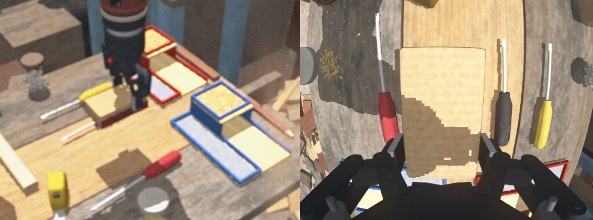

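move_arm(steps=[[[16,-13,0,0,0,-6],[16,-13,0,0,0,-6],[16,-13,0,0,0,-6],[16,-13,0,0,0,-6],[16,-13,0,0,0,-6],[16,-13,0,0,0,-6],[16,-13,0,0,0,-6],[16,-13,0,0,0,-6],[16,-13,0,0,0,-6],[16,-13,0,0,0,-6],[16,-13,0,0,0,-6],[16,-13,0,0,0,-6],[16,-13,0,0,0,-6],[17,-18,0,0,0,-6],[0,0,0,0,0,-6],[0,0,0,0,0,0],[0,0,0,0,0,0],[0,0,0,0,0,0]]])

```text
time: 5.35
tcp_pos: [0.6702, -0.239, 0.1364]
orientation: [[-0.007, 1.0, -0.002], [1.0, 0.007, 0.001], [0.001, -0.002, -1.0]]
force: [0.4, 0.2, -1.3]
grip_width: 0.0629
grip_force: 66.5
```

move_arm(steps=[[[0,0,-30,0,0,0],[0,0,-30,0,0,0],[0,0,-30,0,0,0],[0,0,-20,0,0,0],[0,0,-9,0,0,0],[0,0,0,0,0,0],[0,0,0,0,0,0],[0,0,0,0,0,0]]])

```text
time: 6.02
tcp_pos: [0.6716, -0.2399, 0.0196]
orientation: [[-0.005, 1.0, 0.002], [1.0, 0.005, -0.001], [-0.001, 0.002, -1.0]]
force: [-0.3, 0.1, -0.9]
grip_width: 0.0632
grip_force: 67.0
```

```bash
python3 - <<'E'
from h import *
print(ctrl.get_state()['tcp_pos'],ctrl.get_state()['force'])
s=shot('scene','s2.png'); t=shot('top','t2.png')
a=cv2.imread('pics/s2.png')[150:300,290:450];b=cv2.imread('pics/t2.png')[90:240,290:450]
cv2.imwrite('pics/v2.png',cv2.resize(np.hstack([a,b]),None,fx=2.5,fy=2.5))
E
```

```text
[ 0.67162248 -0.23987124  0.01956166] [-0.28026692  0.08447363 -0.87395908]
```

View pics/v2.png

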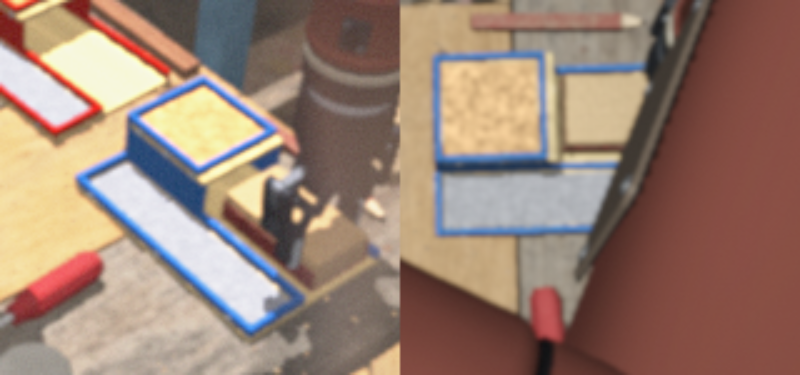

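The block sits flat in the channel, in front of the deck and lined up with the bay. Now I'll slide it in.

move_arm(steps=[[[-1,10,-1,0,0,0],[0,14,0,0,0,0],[0,14,0,0,0,0],[0,14,0,0,0,0],[0,12,0,0,0,0],[0,0,-2,0,0,0],[0,0,0,0,0,0],[0,0,0,0,0,0]]])

```text
time: 6.78
tcp_pos: [0.67, -0.1756, 0.0152]
orientation: [[-0.004, 1.0, -0.0], [1.0, 0.004, -0.0], [-0.0, -0.0, -1.0]]
force: [0.5, -0.3, -0.7]
grip_width: 0.0632
grip_force: 67.1
```

move_arm(steps=[[[0,0,0,0,0,0],[0,0,0,0,0,0],[0,0,0,0,0,0],[0,0,0,0,0,0]]], fingers=1)

```text
time: 7.12
tcp_pos: [0.67, -0.1762, 0.0154]
orientation: [[-0.003, 1.0, 0.0], [1.0, 0.003, -0.0], [-0.0, 0.0, -1.0]]
force: [0.5, 0.0, 1.1]
grip_width: 0.0853
grip_force: 0.0
```

move_arm(steps=[[[0,0,10,0,0,0],[0,0,25,0,0,0],[0,0,20,0,0,0],[0,-20,0,0,0,0],[0,-25,0,0,0,0],[0,-22,0,0,0,0],[0,0,0,0,0,0]]])

```text
time: 7.7
tcp_pos: [0.6701, -0.2472, 0.0715]
orientation: [[-0.0, 1.0, 0.002], [1.0, 0.0, -0.002], [-0.002, 0.002, -1.0]]
force: [-0.7, -1.2, -0.7]
grip_width: 0.0854
grip_force: 0.0
```

move_arm(steps=[[[0,0,0,0,0,0],[0,0,0,0,0,0],[0,0,0,0,0,0],[0,0,0,0,0,0],[0,0,0,0,0,0],[0,0,-20,0,0,0],[0,0,-20,0,0,0],[0,0,-15,0,0,0],[0,0,0,0,0,0]]], fingers=0)

```text
time: 8.45
tcp_pos: [0.6678, -0.2411, 0.0118]
orientation: [[-0.004, 1.0, -0.005], [1.0, 0.004, 0.002], [0.002, -0.005, -1.0]]
force: [-0.6, 0.1, -1.9]
grip_width: -0.0001
grip_force: 0.0
```

move_arm(steps=[[[0,14,0,0,0,0],[0,12,0,0,0,0],[0,10,0,0,0,0],[0,8,0,0,0,0],[0,8,0,0,0,0],[0,8,0,0,0,0],[0,8,0,0,0,0],[0,4,0,0,0,0],[0,0,0,0,0,0],[0,0,0,0,0,0]]])

```text
time: 9.28
tcp_pos: [0.6699, -0.1705, 0.0152]
orientation: [[-0.004, 1.0, -0.0], [1.0, 0.004, 0.0], [0.0, -0.0, -1.0]]
force: [-0.3, 0.4, -0.3]
grip_width: -0.0
grip_force: 0.0
```

move_arm(steps=[[[0,2,0,0,0,0],[0,0,0,0,0,0],[0,0,0,0,0,0]]])

```text
time: 9.53
tcp_pos: [0.6699, -0.169, 0.0152]
orientation: [[-0.003, 1.0, -0.0], [1.0, 0.003, 0.0], [0.0, -0.0, -1.0]]
force: [-0.1, -0.4, 0.1]
grip_width: 0.0002
grip_force: 0.0
```

move_arm(steps=[[[0,2,0,0,0,0],[0,1,0,0,0,0],[0,0,0,0,0,0],[0,0,0,0,0,0]]])

```text
time: 9.87
tcp_pos: [0.6703, -0.1685, 0.0156]
orientation: [[-0.002, 1.0, 0.001], [1.0, 0.002, -0.004], [-0.004, 0.001, -1.0]]
force: [0.0, -10.5, -0.4]
grip_width: -0.0001
grip_force: 5.1
```

```bash
python3 - <<'E'
from h import *
s=shot('scene','s3.png')
cv2.imwrite('pics/v3.png',cv2.resize(cv2.imread('pics/s3.png')[160:290,320:460],None,fx=4,fy=4,interpolation=cv2.INTER_CUBIC))
E
```

```text
(no output)
```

View pics/v3.png

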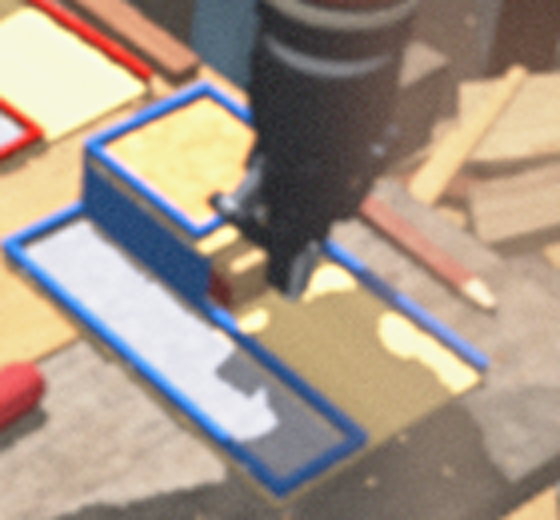

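The block is home: the push stopped at 10.5 N with about 10 mm showing. Black driver next.

move_arm(steps=[[[0,-7,0,0,0,0],[0,-8,20,0,0,0],[0,0,40,0,0,0],[0,0,40,0,0,0],[0,0,20,0,0,0],[0,0,0,0,0,0]]])

```text
time: 10.42
tcp_pos: [0.6729, -0.182, 0.1414]
orientation: [[-0.003, 1.0, 0.008], [1.0, 0.003, -0.003], [-0.003, 0.008, -1.0]]
force: [0.9, 0.5, -0.2]
grip_width: 0.0006
grip_force: 0.0
```

move_arm(steps=[[[-15,17,0,0,0,6.5],[-15,17,0,0,0,6.5],[-15,17,0,0,0,6.5],[-15,17,0,0,0,6.5],[-15,17,0,0,0,6.5],[-15,17,0,0,0,6.5],[-15,17,0,0,0,6.5],[-15,17,0,0,0,6.5],[-15,17,0,0,0,6.5],[-15,17,0,0,0,6.5],[-15,17,0,0,0,6.5],[-15,17,0,0,0,6.5],[-15,17,0,0,0,6.5],[-13,13,0,0,0,6.5],[0,0,0,0,0,2],[0,0,0,0,0,0],[0,0,0,0,0,0]]], fingers=1)

```text
time: 11.83
tcp_pos: [0.462, 0.0533, 0.1351]
orientation: [[-0.999, -0.054, -0.0], [-0.054, 0.999, 0.0], [0.0, 0.0, -1.0]]
force: [0.3, -0.7, 0.8]
grip_width: 0.0857
grip_force: 0.0
```

move_arm(steps=[[[0,-2.5,-30,0,0,0],[0,0,-30,0,0,0],[0,0,-30,0,0,0],[0,0,-25,0,0,0],[0,0,-14,0,0,0],[0,0,0,0,0,0],[0,0,0,0,0,0]]])

```text
time: 12.42
tcp_pos: [0.4617, 0.0504, 0.0058]
orientation: [[-0.999, -0.054, -0.002], [-0.054, 0.999, 0.0], [0.002, 0.0, -1.0]]
force: [0.0, 0.7, 0.0]
grip_width: 0.0856
grip_force: 0.0
```

move_arm(steps=[[[0,0,0,0,0,0],[0,0,0,0,0,0],[0,0,0,0,0,0],[0,0,0,0,0,0],[0,0,0,0,0,0],[0,0,0,0,0,0],[0,0,0,0,0,0],[0,0,0,0,0,0],[0,0,0,0,0,0]]], fingers=0)

```text
time: 13.17
tcp_pos: [0.4625, 0.0508, 0.0072]
orientation: [[-0.998, -0.056, 0.001], [-0.056, 0.998, -0.0], [-0.001, -0.0, -1.0]]
force: [-1.0, 0.1, 8.7]
grip_width: 0.0279
grip_force: 59.8
```

move_arm(steps=[[[0,0,10,0,0,0],[0,0,30,0,0,0],[0,0,40,0,0,0],[0,0,40,0,0,0],[0,0,10,0,0,0],[0,0,0,0,0,0],[0,0,0,0,0,0],[0,0,0,0,0,0]]])

```text
time: 13.83
tcp_pos: [0.4611, 0.0508, 0.1353]
orientation: [[-0.998, -0.056, -0.002], [-0.056, 0.998, 0.0], [0.002, 0.0, -1.0]]
force: [0.3, -0.6, -0.6]
grip_width: 0.0275
grip_force: 59.3
```

move_arm(steps=[[[9,-17,0,0,0,-6.2],[9,-17,0,0,0,-6.2],[9,-17,0,0,0,-6.2],[9,-17,0,0,0,-6.2],[9,-17,0,0,0,-6.2],[9,-17,0,0,0,-6.2],[9,-17,0,0,0,-6.2],[9,-17,0,0,0,-6.2],[9,-17,0,0,0,-6.2],[9,-17,0,0,0,-6.2],[9,-17,0,0,0,-6.2],[9,-17,0,0,0,-6.2],[9,-17,0,0,0,-6.2],[9,-17,0,0,0,-6.2],[9,-12,0,0,0,-6.2],[0,0,0,0,0,0],[0,0,0,0,0,0],[0,0,0,0,0,0]]])

```text
time: 15.33
tcp_pos: [0.5958, -0.1984, 0.1348]
orientation: [[-0.006, 1.0, -0.003], [1.0, 0.006, 0.001], [0.001, -0.003, -1.0]]
force: [-0.5, -0.0, -0.9]
grip_width: 0.0276
grip_force: 59.3
```

```bash
python3 - <<'E'
from h import *
print(ctrl.get_state()['tcp_pos'])
s=shot('scene','s4.png')
cv2.imwrite('pics/v4.png',cv2.resize(cv2.imread('pics/s4.png')[130:290,240:460],None,fx=3,fy=3,interpolation=cv2.INTER_CUBIC))
E
```

```text
[ 0.59584714 -0.19836553  0.13483973]
```

View pics/v4.png

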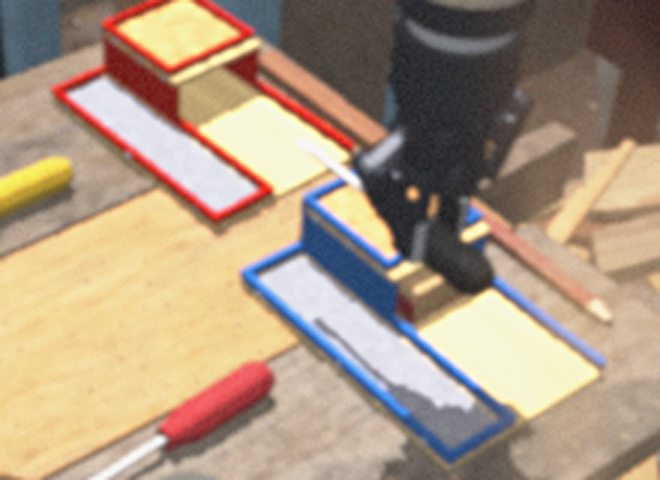

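The driver is held level and parallel above the slot. Lowering it now and opening only partway.

move_arm(steps=[[[0,0,-30,0,0,0],[0,0,-30,0,0,0],[0,0,-30,0,0,0],[0,0,-18,0,0,0],[0,0,-8,0,0,0],[0,0,-3,0,0,0],[0,0,0,0,0,0],[0,0,0,0,0,0]]])

```text
time: 16.05
tcp_pos: [0.5978, -0.1994, 0.0186]
orientation: [[-0.004, 1.0, 0.002], [1.0, 0.004, -0.001], [-0.001, 0.002, -1.0]]
force: [0.1, 0.6, -0.5]
grip_width: 0.0281
grip_force: 59.4
```

move_arm(steps=[[[0,0,0,0,0,0],[0,0,0,0,0,0],[0,0,0,0,0,0],[0,0,0,0,0,0],[0,0,10,0,0,0],[0,0,30,0,0,0],[0,0,40,0,0,0],[0,0,40,0,0,0],[0,0,0,0,0,0],[0,0,0,0,0,0]]], fingers=0.55)

```text
time: 16.88
tcp_pos: [0.5988, -0.2001, 0.141]
orientation: [[-0.004, 1.0, 0.005], [1.0, 0.004, -0.003], [-0.003, 0.005, -1.0]]
force: [-0.4, 0.4, -1.3]
grip_width: 0.0472
grip_force: 0.0
```

move_arm(steps=[[[-9,22,0,0,0,6.1],[-9,22,0,0,0,6.1],[-9,22,0,0,0,6.1],[-9,22,0,0,0,6.1],[-9,22,0,0,0,6.1],[-9,22,0,0,0,6.1],[-9,22,0,0,0,6.1],[-9,22,0,0,0,6.1],[-9,22,0,0,0,6.1],[-9,22,0,0,0,6.1],[-9,22,0,0,0,6.1],[-9,22,0,0,0,6.1],[-9,22,0,0,0,6.1],[-9,22,0,0,0,6.1],[-5,28,0,0,0,5.5],[0,0,0,0,0,0],[0,0,0,0,0,0],[0,0,0,0,0,0]]], fingers=1)

```text
time: 18.38
tcp_pos: [0.4655, 0.1365, 0.1369]
orientation: [[-1.0, -0.019, -0.001], [-0.019, 1.0, -0.0], [0.001, -0.0, -1.0]]
force: [0.9, 0.2, -0.2]
grip_width: 0.0858
grip_force: 0.0
```

```bash
python3 - <<'E'
from h import *
print(ctrl.get_state()['tcp_pos'])
s=shot('scene','s5.png');
cv2.imwrite('pics/v5.png',cv2.resize(cv2.imread('pics/s5.png')[110:310,190:450],None,fx=3,fy=3,interpolation=cv2.INTER_CUBIC))
E
```

```text
[0.46553995 0.13653072 0.13686672]
```

View pics/v5.png

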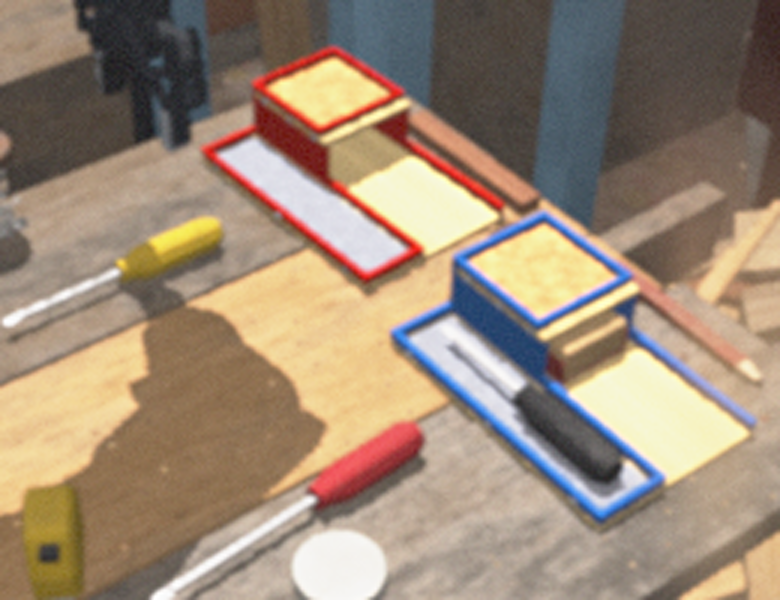

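The black driver lies flat in the blue slot, the block shows about 10 mm, and the red driver hasn't moved. Amber driver next.

move_arm(steps=[[[1,1,-30,0,0,0],[0,0,-30,0,0,0],[0,0,-30,0,0,0],[0,0,-26,0,0,0],[0,0,-15,0,0,0],[0,0,0,0,0,0],[0,0,0,0,0,0]]])

```text
time: 19.02
tcp_pos: [0.4665, 0.1369, 0.0059]
orientation: [[-1.0, -0.017, -0.002], [-0.017, 1.0, -0.0], [0.002, -0.0, -1.0]]
force: [0.1, 1.0, 0.6]
grip_width: 0.0854
grip_force: 0.0
```

move_arm(steps=[[[0,0,0,0,0,0],[0,0,0,0,0,0],[0,0,0,0,0,0],[0,0,0,0,0,0],[0,0,0,0,0,0],[0,0,0,0,0,0],[0,0,0,0,0,0],[0,0,0,0,0,0],[0,0,0,0,0,0]]], fingers=0)

```text
time: 19.77
tcp_pos: [0.4675, 0.1379, 0.0072]
orientation: [[-1.0, -0.019, 0.001], [-0.019, 1.0, 0.0], [-0.001, 0.0, -1.0]]
force: [-0.8, -0.2, 9.3]
grip_width: 0.0282
grip_force: 59.9
```

move_arm(steps=[[[0,0,10,0,0,0],[0,0,30,0,0,0],[0,0,40,0,0,0],[0,0,40,0,0,0],[0,0,10,0,0,0],[0,0,0,0,0,0],[0,0,0,0,0,0],[0,0,0,0,0,0]]])

```text
time: 20.43
tcp_pos: [0.4661, 0.1376, 0.1356]
orientation: [[-1.0, -0.019, -0.001], [-0.019, 1.0, -0.0], [0.001, -0.0, -1.0]]
force: [-0.8, -0.3, -0.2]
grip_width: 0.0279
grip_force: 59.3
```

move_arm(steps=[[[10,-3.5,0,0,0,-6.3],[10,-3.5,0,0,0,-6.3],[10,-3.5,0,0,0,-6.3],[10,-3.5,0,0,0,-6.3],[10,-3.5,0,0,0,-6.3],[10,-3.5,0,0,0,-6.3],[10,-3.5,0,0,0,-6.3],[10,-3.5,0,0,0,-6.3],[10,-3.5,0,0,0,-6.3],[10,-3.5,0,0,0,-6.3],[10,-3.5,0,0,0,-6.3],[10,-3.5,0,0,0,-6.3],[13,-3.5,0,0,0,-6.3],[13,-3,0,0,0,-6],[0,0,0,0,0,0],[0,0,0,0,0,0],[0,0,0,0,0,0]]])

```text
time: 21.85
tcp_pos: [0.6115, 0.0894, 0.135]
orientation: [[-0.059, 0.998, -0.003], [0.998, 0.059, 0.0], [0.0, -0.003, -1.0]]
force: [-0.2, 1.0, -0.3]
grip_width: 0.0279
grip_force: 59.4
```

move_arm(steps=[[[0,0,-30,0,0,0],[0,0,-30,0,0,0],[0,0,-30,0,0,0],[0,0,-18,0,0,0],[0,0,-8,0,0,0],[0,0,-3,0,0,0],[0,0,0,0,0,0],[0,0,0,0,0,0]]])

```text
time: 22.52
tcp_pos: [0.6137, 0.0894, 0.0185]
orientation: [[-0.057, 0.998, 0.002], [0.998, 0.057, 0.0], [-0.0, 0.002, -1.0]]
force: [0.0, -0.5, 0.2]
grip_width: 0.0276
grip_force: 59.4
```

move_arm(steps=[[[0,0,0,0,0,0],[0,0,0,0,0,0],[0,0,0,0,0,0],[0,0,0,0,0,0],[0,0,10,0,0,0],[0,0,30,0,0,0],[0,0,40,0,0,0],[0,0,40,0,0,0],[0,0,30,0,0,0],[0,0,0,0,0,0],[0,0,0,0,0,0]]], fingers=0.55)

```text
time: 23.43
tcp_pos: [0.6144, 0.0893, 0.1704]
orientation: [[-0.056, 0.998, 0.005], [0.998, 0.056, 0.0], [-0.0, 0.005, -1.0]]
force: [-0.8, 0.7, 0.5]
grip_width: 0.0472
grip_force: 0.0
```

move_arm(steps=[[[-20,14,0,0,0,0],[-20,14,0,0,0,0],[-20,14,0,0,0,0],[-20,14,0,0,0,0],[-20,14,0,0,0,0],[-20,14,0,0,0,0],[-20,14,0,0,0,0],[-20,14,0,0,0,0],[-20,14,0,0,0,0],[-20,14,0,0,0,0],[-20,14,0,0,0,0],[-16,15,0,0,0,0],[0,0,0,0,0,0],[0,0,0,0,0,0],[0,0,0,0,0,0]]], fingers=1)

```text
time: 24.68
tcp_pos: [0.377, 0.258, 0.167]
orientation: [[-0.056, 0.998, -0.0], [0.998, 0.056, -0.001], [-0.001, -0.001, -1.0]]
force: [0.4, -0.3, 0.5]
grip_width: 0.0852
grip_force: 0.0
```

```bash
python3 - <<'E'
from h import *
print(ctrl.get_state()['tcp_pos'])
shot('wrist','w6.png');shot('scene','s6.png')
a=cv2.resize(cv2.imread('pics/s6.png')[100:300,150:450],(480,320));b=cv2.resize(cv2.imread('pics/w6.png')[:,70:490],(320,320))
cv2.imwrite('pics/v6.png',np.hstack([a,b]))
E
```

```text
[0.3769623  0.25796415 0.16695378]
```

View pics/v6.png

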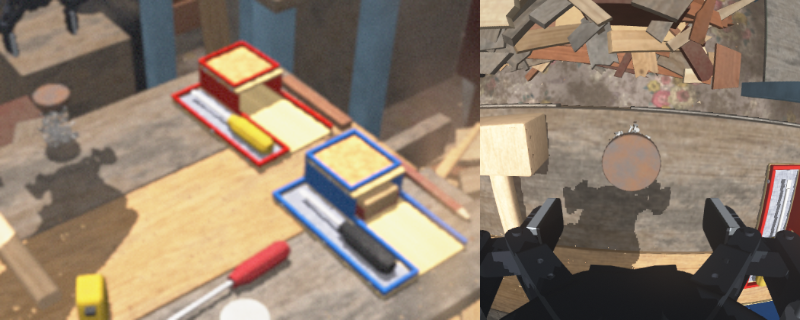

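The amber driver is in the red slot, and the brown jar is centred between the fingers.

move_arm(steps=[[[-1,0,-30,0,0,0],[0,0,-30,0,0,0],[0,0,-30,0,0,0],[0,0,-27,0,0,0],[0,0,-12,0,0,0],[0,0,0,0,0,0],[0,0,0,0,0,0]]])

```text
time: 25.37
tcp_pos: [0.376, 0.2576, 0.038]
orientation: [[-0.055, 0.998, -0.001], [0.998, 0.055, -0.001], [-0.001, -0.001, -1.0]]
force: [-0.5, -0.4, -0.2]
grip_width: 0.0855
grip_force: 0.0
```

move_arm(steps=[[[0,0,0,0,0,0],[0,0,0,0,0,0],[0,0,0,0,0,0],[0,0,0,0,0,0],[0,0,0,0,0,0],[0,0,0,0,0,0],[0,0,0,0,0,0],[0,0,0,0,0,0]]], fingers=0)

```text
time: 26.03
tcp_pos: [0.3766, 0.2586, 0.0399]
orientation: [[-0.056, 0.998, 0.002], [0.998, 0.056, 0.001], [0.001, 0.002, -1.0]]
force: [-3.4, -1.7, 11.0]
grip_width: 0.06
grip_force: 62.2
```

move_arm(steps=[[[0,0,8,0,0,0],[0,0,20,0,0,0],[0,0,30,0,0,0],[0,0,30,0,0,0],[0,0,20,0,0,0],[0,0,8,0,0,0],[0,0,0,0,0,0],[0,0,0,0,0,0],[0,0,0,0,0,0]]])

```text
time: 26.78
tcp_pos: [0.3751, 0.2578, 0.1531]
orientation: [[-0.056, 0.998, -0.002], [0.998, 0.056, -0.001], [-0.001, -0.002, -1.0]]
force: [-0.0, 1.0, -3.4]
grip_width: 0.0598
grip_force: 66.0
```

move_arm(steps=[[[8,-2,0,0,0,0],[18,-4,0,0,0,0],[24,-4,0,0,0,0],[24,-4,0,0,0,0],[24,-4,0,0,0,0],[24,-5,0,0,0,0],[24,-5,0,0,0,0],[24,-5,0,0,0,0],[24,-5,0,0,0,0],[24,-5,0,0,0,0],[24,-5,0,0,0,0],[24,-5,0,0,0,0],[20,-3,0,0,0,0],[13,-2,0,0,0,0],[6,-1,0,0,0,0],[0,0,0,0,0,0],[0,0,0,0,0,0],[0,0,0,0,0,0],[0,0,0,0,0,0]]])

```text
time: 28.37
tcp_pos: [0.6801, 0.1996, 0.1543]
orientation: [[-0.056, 0.998, -0.001], [0.998, 0.056, -0.0], [0.0, -0.001, -1.0]]
force: [0.8, 0.4, -3.6]
grip_width: 0.0597
grip_force: 66.0
```

move_arm(steps=[[[0,0,-15,0,0,0],[0,0,-20,0,0,0],[0,0,-12,0,0,0],[0,0,-7,0,0,0],[0,0,-4,0,0,0],[0,0,0,0,0,0],[0,0,0,0,0,0],[0,0,0,0,0,0]]])

```text
time: 29.03
tcp_pos: [0.6816, 0.1995, 0.0975]
orientation: [[-0.056, 0.998, 0.002], [0.998, 0.056, 0.0], [0.0, 0.002, -1.0]]
force: [0.7, -0.1, -2.7]
grip_width: 0.0591
grip_force: 66.0
```

move_arm(steps=[[[0,0,-2,0,0,0],[0,0,0,0,0,0],[0,0,0,0,0,0]]])

```text
time: 29.28
tcp_pos: [0.681, 0.1993, 0.0945]
orientation: [[-0.056, 0.998, 0.0], [0.998, 0.056, 0.0], [0.0, 0.0, -1.0]]
force: [0.4, -0.0, -3.3]
grip_width: 0.0597
grip_force: 66.0
```

move_arm(steps=[[[0,0,-1.5,0,0,0],[0,0,0,0,0,0],[0,0,0,0,0,0]]])

```text
time: 29.53
tcp_pos: [0.6812, 0.1994, 0.0941]
orientation: [[-0.056, 0.998, 0.001], [0.998, 0.056, 0.0], [0.0, 0.001, -1.0]]
force: [-3.5, 0.5, 5.6]
grip_width: 0.0596
grip_force: 66.7
```

move_arm(steps=[[[0,0,0,0,0,0],[0,0,0,0,0,0],[0,0,0,0,0,0],[0,0,0,0,0,0],[0,0,10,0,0,0],[0,0,25,0,0,0],[0,0,30,0,0,0],[0,0,20,0,0,0],[0,0,0,0,0,0]]], fingers=1)

```text
time: 30.28
tcp_pos: [0.6835, 0.1998, 0.184]
orientation: [[-0.056, 0.998, 0.008], [0.998, 0.056, 0.001], [0.001, 0.008, -1.0]]
force: [0.6, -0.0, 0.5]
grip_width: 0.0854
grip_force: 0.0
```

move_arm(steps=[[[-10,-14,15,0,0,0],[-22,-31,0,0,0,0],[-22,-31,0,0,0,0],[-22,-31,0,0,0,0],[-22,-31,0,0,0,0],[-22,-31,0,0,0,0],[-22,-31,0,0,0,0],[-22,-31,0,0,0,0],[-22,-31,0,0,0,0],[-22,-31,0,0,0,0],[-22,-31,0,0,0,0],[-22,-31,0,0,0,0],[-22,-31,0,0,0,0],[-22,-31,-10,0,0,0],[-22,-31,-10,0,0,0],[-20,-37,-10,0,0,0],[0,0,0,0,0,0],[0,0,0,0,0,0],[0,0,0,0,0,0]]])

```text
time: 31.87
tcp_pos: [0.3436, -0.2843, 0.1633]
orientation: [[-0.055, 0.998, 0.0], [0.998, 0.055, 0.0], [0.0, 0.0, -1.0]]
force: [-0.1, 0.4, 0.4]
grip_width: 0.0855
grip_force: 0.0
```

```bash
python3 - <<'E'
from h import *
print(ctrl.get_state()['tcp_pos'],ctrl.get_state()['qpos'])
shot('wrist','w7.png');shot('top','t7.png')
a=cv2.resize(cv2.imread('pics/t7.png')[90:290,150:450],(480,320));b=cv2.resize(cv2.imread('pics/w7.png')[:,70:490],(320,320))
cv2.imwrite('pics/v7.png',np.hstack([a,b]))
E
```

```text
[ 0.34358824 -0.28431962  0.16334355] [-4.90301561e+01  1.12998853e+01 -2.68480273e+01  5.18630941e+01
  1.95329867e-02  3.78292324e+01]
```

View pics/v7.png

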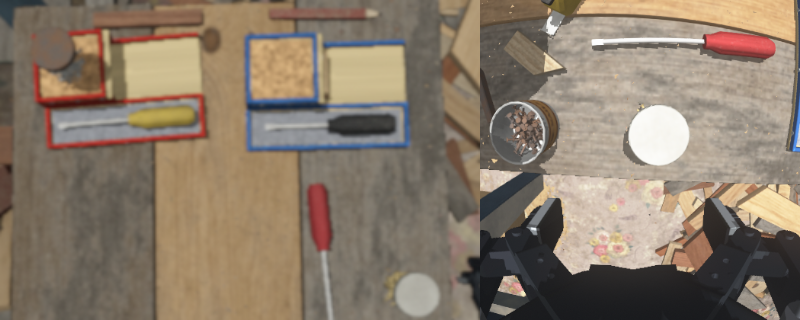

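The top view shows the brown jar standing on the red deck and both drivers in their slots. I overshot the pale jar by one row, so I'll correct that first and then grasp.

move_arm(steps=[[[10,15,0,0,0,0],[11.5,15,0,0,0,0],[0,0,0,0,0,0],[0,0,-30,0,0,0],[0,0,-30,0,0,0],[0,0,-30,0,0,0],[0,0,-24,0,0,0],[0,0,-12,0,0,0],[0,0,0,0,0,0],[0,0,0,0,0,0]]])

```text
time: 32.8
tcp_pos: [0.3653, -0.2537, 0.0372]
orientation: [[-0.057, 0.998, -0.001], [0.998, 0.057, 0.001], [0.001, -0.001, -1.0]]
force: [0.2, -0.1, 0.6]
grip_width: 0.0856
grip_force: 0.0
```

move_arm(steps=[[[0,0,0,0,0,0],[0,0,0,0,0,0],[0,0,0,0,0,0],[0,0,0,0,0,0],[0,0,0,0,0,0],[0,0,0,0,0,0],[0,0,0,0,0,0],[0,0,0,0,0,0]]], fingers=0)

```text
time: 33.47
tcp_pos: [0.3659, -0.255, 0.0388]
orientation: [[-0.056, 0.998, 0.002], [0.998, 0.056, -0.002], [-0.002, 0.002, -1.0]]
force: [-1.5, 1.3, 11.5]
grip_width: 0.0599
grip_force: 62.2
```

move_arm(steps=[[[0,0,8,0,0,0],[0,0,20,0,0,0],[0,0,30,0,0,0],[0,0,30,0,0,0],[0,0,20,0,0,0],[0,0,8,0,0,0],[0,0,0,0,0,0],[0,0,0,0,0,0],[0,0,0,0,0,0]]])

```text
time: 34.22
tcp_pos: [0.3645, -0.2537, 0.152]
orientation: [[-0.056, 0.998, -0.001], [0.998, 0.056, 0.001], [0.002, -0.001, -1.0]]
force: [0.8, 0.1, -3.4]
grip_width: 0.0597
grip_force: 65.8
```

move_arm(steps=[[[8,4,0,0,0,0],[18,10,0,0,0,0],[24,13,0,0,0,0],[24,13,0,0,0,0],[24,13,0,0,0,0],[24,13,0,0,0,0],[24,13,0,0,0,0],[24,13,0,0,0,0],[24,13,0,0,0,0],[24,13,0,0,0,0],[24,13,0,0,0,0],[24,13,0,0,0,0],[20,10,0,0,0,0],[13,5,0,0,0,0],[6,2,0,0,0,0],[0,0,0,0,0,0],[0,0,0,0,0,0],[0,0,0,0,0,0],[0,0,0,0,0,0]]])

```text
time: 35.8
tcp_pos: [0.6693, -0.0939, 0.1531]
orientation: [[-0.055, 0.998, -0.001], [0.998, 0.055, 0.0], [0.0, -0.001, -1.0]]
force: [0.4, -0.4, -3.5]
grip_width: 0.0599
grip_force: 65.8
```

move_arm(steps=[[[0,1,-15,0,0,0],[0,0,-20,0,0,0],[0,0,-12,0,0,0],[0,0,-7,0,0,0],[0,0,-4,0,0,0],[0,0,-2,0,0,0],[0,0,0,0,0,0],[0,0,0,0,0,0],[0,0,0,0,0,0]]])

```text
time: 36.55
tcp_pos: [0.6707, -0.0926, 0.0941]
orientation: [[-0.056, 0.998, 0.001], [0.998, 0.056, -0.0], [-0.0, 0.001, -1.0]]
force: [0.3, 0.2, -2.9]
grip_width: 0.0595
grip_force: 65.8
```

move_arm(steps=[[[0,0,-1.5,0,0,0],[0,0,0,0,0,0],[0,0,0,0,0,0]]])

```text
time: 36.8
tcp_pos: [0.6709, -0.0926, 0.0929]
orientation: [[-0.056, 0.998, 0.002], [0.998, 0.056, -0.001], [-0.001, 0.002, -1.0]]
force: [-1.6, 1.0, 7.0]
grip_width: 0.0598
grip_force: 66.6
```

Contact made at 7 N. Releasing and backing away.

move_arm(steps=[[[0,0,0,0,0,0],[0,0,0,0,0,0],[0,0,0,0,0,0],[0,0,0,0,0,0],[0,0,10,0,0,0],[0,0,25,0,0,0],[0,0,35,0,0,0],[0,0,40,0,0,0],[0,0,20,0,0,0],[-25,0,0,0,0,0],[-30,0,0,0,0,0],[-30,0,0,0,0,0],[-30,0,0,0,0,0],[-30,0,0,0,0,0],[-30,0,0,0,0,0],[-30,0,0,0,0,0],[-30,0,0,0,0,0],[-30,0,0,0,0,0],[0,0,0,0,0,0],[0,0,0,0,0,0]]], fingers=1)

```text
time: 38.47
tcp_pos: [0.4045, -0.0924, 0.2227]
orientation: [[-0.055, 0.998, 0.001], [0.998, 0.055, -0.001], [-0.001, 0.001, -1.0]]
force: [0.3, 0.1, 0.2]
grip_width: 0.0857
grip_force: 0.0
```

```bash
python3 - <<'E'
from h import *
print(ctrl.get_state()['tcp_pos'])
shot('top','t8.png');shot('scene','s8.png')
a=cv2.resize(cv2.imread('pics/t8.png')[85:285,155:420],(530,400),interpolation=cv2.INTER_CUBIC)
b=cv2.resize(cv2.imread('pics/s8.png')[100:300,250:450],(270,400),interpolation=cv2.INTER_CUBIC)[:,:270]
cv2.imwrite('pics/v8.png',np.hstack([a,b]))
E
```

```text
[ 0.40447946 -0.09244418  0.22271585]
```

View pics/v8.png

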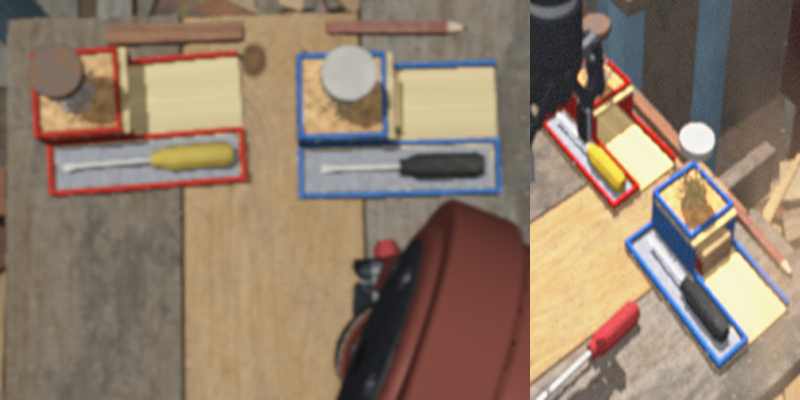

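```bash
python3 - <<'E'
from meas import *
def loc(t,w):
    a=t[2];d=w-t[:2];return np.round([d[0]*np.cos(a)+d[1]*np.sin(a),-d[0]*np.sin(a)+d[1]*np.cos(a)],1)
q=lambda x,y,z: ray(c,155+x/2-.25,85+y/2-.25,z)[:2]*1000
print('brown',loc(red,q(55,72,.145)),'pale',loc(blue,q(350,73,.145)))
print('amber',loc(red,(q(62,168,.02)+q(234,156,.02))/2),'black',loc(blue,(q(322,169,.02)+q(484,164,.02))/2))
print('block rear x',loc(blue,q(398,105,.038)))
E
```

```text
tray [654.9 131.6] yaw 93.21 res [[0.8, 0.4], [2.2, -0.3], [0.1, -1.4], [-1.7, 0.1], [-0.5, -1.1], [-0.9, 2.2]]
tray [ 640.8 -158.7] yaw 90.19 res [[-0.5, 0.8], [0.9, 0.1], [0.0, -2.7], [0.5, 0.9], [-0.6, -1.4], [-0.4, 2.4]]
brown [ 66.9 -25.9] pale [ 65.4 -27.8]
amber [-0.6 46.9] black [-3.5 44.1]
block rear x [  2.4 -22.2]
```

All five placements measure well inside tolerance.

```bash
python3 -c "
from plant import ctrl
print(ctrl.hand_in())"
```

```text
the job is handed in; nothing more can be done
None
```

I made up both trays and handed the job in at about 38.6 s. Measured from the last picture, both jars and both screwdrivers are inside their limits. The block stopped against the back wall at 10.5 N with about 10 mm showing, and the red screwdriver still lies where it did. The hand-in returned no verdict.

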